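# Free the seized vent cock of a specimen desiccator and take off its lid

### The job

The vent cock of the vacuum desiccator has seized with dried grease. Rock its red key to and fro in small arcs, backing off each time it binds and never forcing it, until the plug breaks free, then turn the key counter-clockwise (seen from above) until it is fully open, in line with its side tube. Only when it is vented, lift the clear lid off by its grey knob and set it down gently, right way up and wholly on the blue mat, leaving the jar, the stub box and the mouse where they are.

Things in the scene. Friction and masses are not known exactly. Their poses are not given: they have to be found in the camera images.
- base: White round desiccator base, fixed to the bench, 150 mm across, flange 170 mm across, flat top rim 75 mm above the bench. Origin: centre of its underside. Its +x axis points along the white side tube (14 mm thick, 45 mm above the bench) to the vent cock, whose upright axis is 150 mm from the origin; the hose nozzle ends 222 mm out.
- cock_axis (a point): Point on the upright turning axis of the vent cock, 106 mm above the bench, at the height to grip the key; axes as the base (x out along the side tube, z up). The white barrel below it is 29 mm across and ends 74 mm above the bench.
- key_grip (a point): Red plastic key of the cock: upright flat bar 52 mm long, 10 mm thick, 26 mm high (underside 92, top 118 mm above the bench). The point is on the turning axis 106 mm above the bench and turns with the key: y along the bar, x across its thickness. Shut, the bar stands square across the side tube.
- plug (a joint): Plug angle, rad: 0 shut, growing counter-clockwise from above, 1.57 fully open (end stop), key in line with the tube. Seized: moves about 0.06 to 0.13 rad each side of shut at first; every stroke worked until it binds frees more, the arc growing to 0.2 each side; after 4 to 10 strokes it breaks free counter-clockwise. Takes up to 0.4 N m within the arc, then binds solid; 0.1 N m once free.
- key (a joint): Elastic wind-up of the plastic key on the plug, rad: the key's angle minus the plug's, 0 when no torque is on the key, positive when urged counter-clockwise. It is a spring of 4 N m per rad. Beyond 0.175 rad (0.7 N m) either way the stem is overstrained and the job has failed.
- lid: Loose clear domed lid, 0.3 to 0.4 kg, flange 170 mm across and 7 mm thick, dome 46 mm high, standing on the base. Origin: centre of its flat underside, z up. Held down by vacuum till the cock is open, so it must not be shifted before then.
- lid_knob (a point): Grip point of the grey round knob on the lid, on the lid's axis, 71 mm above the lid's underside. The knob is 32 mm across and reaches from 54 to 85 mm above the lid's underside.
- mat: Blue square mat fixed to the bench, 240 by 240 mm and 4 mm thick. Origin: centre of its underside; x and y along its edges.
- jar: Bystander: small amber jar with black cap, 38 mm across, 55 mm high. Origin: centre of its underside.
- stub_box: Bystander: white and clear stub box, 50 by 80 mm, 24 mm high. Origin: centre of its underside.
- mouse: Bystander: black and grey computer mouse, 105 by 60 mm, 34 mm high. Origin: centre of its underside.
Not all that is in view belongs to the job. What is meant by the lid is not green, and is the larger of those in its own colour.

How it is judged:
By the outcome, as a careful person would: the job done as asked, in the order asked, and still so for the second after the job is handed in, with the robot touching nothing.
It also fails if it takes over 70 s, if anything falls off the work surface, if the arm or the gripper's body presses on something with over 40 N, if the wrist force passes 120 N, or if a joint passes its speed limit or range.

### The arm

A 6-joint arm with a two-finger parallel gripper is mounted at the origin on the work surface. World frame = base frame: x ahead of the robot, y to its left, z up, the work surface at z = 0. Lengths are in mm, angles in rad, forces in N, time in s.
With the tool pointing down it reaches from about 275 to 750 mm from the base axis. Payload 10.2 kg.
Tool frame: the origin (TCP) lies midway between the tips of the shut fingers; the grasp point (between the pads) lies 19 mm behind it; z points along the fingers, y is the direction in which the jaws open and shut (so a half turn about z gives the same grasp; the last joint's range is limited). The gripper opens to 85 mm and grips with 20 to 120 N. Pads are 22 mm wide; open, the fingers measure 114 mm over their backs; the gripper's body (76 mm by 85 mm) begins 54 mm behind the grasp point. The pads swing forward as they close: fully open they stand 13 mm farther back than shut.
Start: joints at [0.884, 0.313, 1.498, -0, 1.331, -0.223], TCP at [234.872, 469.539, 231.294] pointing down, gripper open.
Joint ranges: [-2.94, 2.94], [-0.97, 2.17], [0.19, 2.56], [-1.23, 4.37], [0.02, 3.11], [-2.88, 2.88]. Speed limits (rad/s): [2.39, 2.39, 3.01, 3.14, 3.14, 3.14].

### API

Orientations are given as a unit quaternion [w, x, y, z].
In Python, from rig import sense, optics, ctrl gives the robot as it stands.
- The arm moves only by the tool play_rows, never from a script. Its argument "plan" is a list of rows, each a list of 7 numbers: the shift along the world's x, y, z in mm, then the turn, a rotation vector about the world's x, y, z in rad, then the opening, from -1 (shut) to 1 (fully open), so that 0 is half open. A call has 1 to 5 rows; each row shifts and turns the pose as measured when the row begins; what a row does not reach is not made up. A row lasts 1/12 s, in which the tool goes at most 41.7 mm and 7.16 degrees, less where a joint would pass 70% of its speed; a pose out of reach is approached as far as the arm can. A call is refused whole if a number of a shift passes 41.7 or a number of a turn 0.125, either way. A call with a gripper value outside its range is refused whole. The fingers move at their own pace and stop on an object; "grip_force" is the grip in N (left out, the last holds). Time passes only in rows, so rows that do not move let the fingers close. It gives the time, the measured TCP pose, the force and the opening at its end, in the units of the state.
- sense(): the state, without advancing time (a new reading comes with each control period).
- optics.capture(name): name is "side" or "top"; returns a dict with "img" (480x640x3 uint8, blue, green, red), "fx", "fy", "cx", "cy" (pixels), "world_to_cam" (4x4, takes a point from world to camera coordinates). Camera axes: x right, y up, looking along -z (the intrinsics and any distortion apply to the point x, -y, -z); pixel columns grow to the right and rows downward; lengths in mm; the calibration is good to about 2 mm. A picture is of the moment at which its call begins. There is no depth.
- ctrl.finish_job(): hands the job in, once; it reports no verdict.
The state is a dict: "time_s": time; "joints": joint angles; "dq": joint speeds; "tau": joint torques, N m; "eef_pos": TCP position; "ee_rot": TCP orientation; "force": force on the tool from outside, world axes, zero at the start; "wrist_torque": the same for the moment, N m; "grip_width": opening from 0.0 (shut) to 1.0 (fully open).
Only numpy, scipy, OpenCV 4.12 (cv2) and the standard library are available. Lean on these libraries where they do the work, as an engineer would, in place of code of your own. Each camera call takes 0.05 s, during which the arm holds its last target. There are 200 camera calls.

## Working session

There is one attempt and no reset: what is moved stays moved. The work goes in short steps, Python scripts to look and compute and a tool call to move; the robot and the scene stay as the last step left them, time stands still between calls to the robot, and variables do not carry over. Pictures are saved under pics/ and viewed, about 8 in all and at most 12, crops included, and the job is handed in when it is done.

Besides the shell and the picture viewer there is one more tool, called after "Request:" as a command line: name --pt "numbers of a row" for each row, then --argument value for the rest. play_rows: Moves the arm, as the interface text tells. Its arguments: {"type":"object","properties":{"plan":{"type":"array"},"grip_force":{"type":"number"}},"required":["plan"]}

```bash
mkdir -p pics; ls
cat > h.py <<'E'
import numpy as np, cv2
from rig import sense, optics, ctrl
def ray(c,u,v):
    K=np.array([[c["fx"],0,c["cx"]],[0,c["fy"],c["cy"]],[0,0,1.]])
    d=np.array(c.get("dist",np.zeros(5)),float)
    p=cv2.undistortPoints(np.array([[[u,v]]],float),K,d)[0,0]
    M=np.array(c["world_to_cam"]);R=M[:3,:3];t=M[:3,3]
    return -R.T@t, R.T@np.array([p[0],-p[1],-1.])
def onz(c,u,v,z):
    o,d=ray(c,u,v); return o+d*(z-o[2])/d[2]
def proj(c,P):
    M=np.array(c["world_to_cam"]);p=M[:3,:3]@np.array(P,float)+M[:3,3]
    return c["cx"]+c["fx"]*p[0]/-p[2], c["cy"]+c["fy"]*-p[1]/-p[2]
E
python3 - <<'E'
from h import *
for n in("top","side"):
    c=optics.capture(n);cv2.imwrite(f"pics/{n}0.png",c["img"])
    print({k:v for k,v in c.items() if k!="img"})
print(sense())
E
```

```text
pics
{'fx': 460.7450280984335, 'fy': 460.7450280984335, 'cx': 321.83311459250416, 'cy': 239.15487278345086, 'world_to_cam': array([[-2.63415977e-02, -9.99613951e-01, -8.83570028e-03,
         9.36964973e+01],
       [ 9.86711621e-01, -2.74171949e-02,  1.60151410e-01,
        -5.54034680e+02],
       [-1.60331834e-01, -4.49964413e-03,  9.87052915e-01,
        -8.50531095e+02],
       [ 0.00000000e+00,  0.00000000e+00,  0.00000000e+00,
         1.00000000e+00]])}
{'fx': 561.9414734160795, 'fy': 561.9414734160795, 'cx': 316.75155744615284, 'cy': 232.11428890647585, 'world_to_cam': array([[ 8.77620417e-01, -4.79174901e-01, -1.31839912e-02,
        -4.71859873e+02],
       [ 3.61077164e-01,  6.42731421e-01,  6.75662344e-01,
        -3.18262424e+02],
       [-3.15286671e-01, -5.97735506e-01,  7.37093332e-01,
        -8.46741565e+02],
       [ 0.00000000e+00,  0.00000000e+00,  0.00000000e+00,
         1.00000000e+00]])}
{'time_s': 0.1, 'joints': array([ 8.83615275e-01,  3.13365636e-01,  1.49837326e+00, -1.22520978e-05,
        1.33101214e+00, -2.23407099e-01]), 'dq': array([ 0.00040024,  0.00116755, -0.00234911,  0.00203424, -0.00026663,
        0.00040405]), 'tau': array([ 2.08726109e-03, -4.12899220e+01, -2.60141534e+01, -1.99492119e-04,
        3.04036097e-03,  4.49513050e-05]), 'eef_pos': array([234.7080248 , 469.34668445, 230.80227099]), 'ee_rot': array([-2.49342293e-04,  2.29812944e-01,  9.73234646e-01, -5.22807224e-04]), 'force': array([-0.36364831,  0.02399394, -0.03885792]), 'wrist_torque': array([-0.01346446,  0.03342852, -0.03868378]), 'grip_width': 0.9988455337198651}
```

View pics/top0.png

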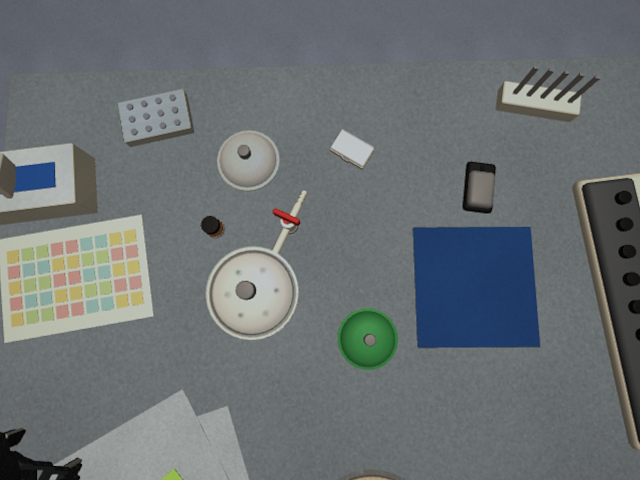

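View pics/side0.png

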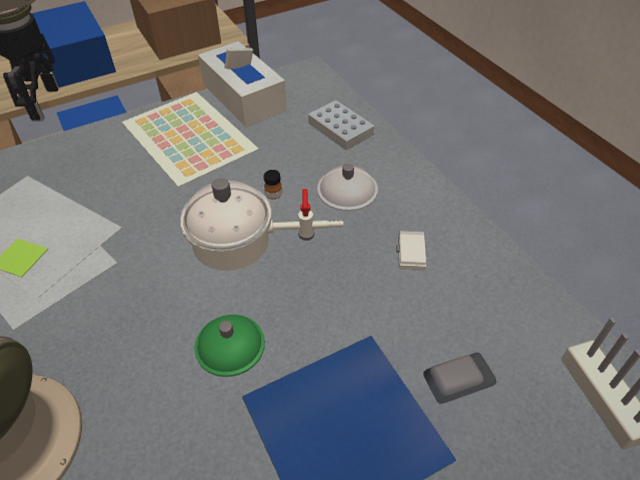

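The top view shows three lids. The large clear lid on the base is at about (252,292), the small clear lid on the bench at (248,160), and the green one at (368,340). By the description it is the large clear one on the base. The red key is at (286,216), the mat at about (477,287), the jar at (212,226), the box at (352,148) and the mouse at (480,187).

```bash
cat > m.py <<'E'
from h import *
T=optics.capture("top");S=optics.capture("side")
def red(im):
    h=cv2.cvtColor(im,cv2.COLOR_BGR2HSV); m=cv2.inRange(h,(0,150,60),(6,255,255))|cv2.inRange(h,(174,150,60),(180,255,255))
    n,l,s,c=cv2.connectedComponentsWithStats(m); i=1+np.argmax(s[1:,4]); return np.uint8(l==i),c[i],s[i]
mt,ct,st=red(T["img"]);ms,cs,ss=red(S["img"])
print("red",ct,st,cs,ss)
def tri(a,b):
    (o1,d1),(o2,d2)=a,b
    A=np.stack([d1,-d2],1);x=np.linalg.lstsq(A,o2-o1,rcond=None)[0]
    p,q=o1+d1*x[0],o2+d2*x[1];return (p+q)/2,np.linalg.norm(p-q)
if __name__=="__main__":
    print("tri key",tri(ray(T,*ct),ray(S,*cs)), "top@z110",onz(T,*ct,110), "side@106",onz(S,*cs,106))
    c=max(cv2.findContours(mt,0,1)[0],key=cv2.contourArea)
    r=cv2.minAreaRect(c);b=cv2.boxPoints(r);w=np.array([onz(T,*p,112)[:2] for p in b])
    e=[w[1]-w[0],w[2]-w[1]];e=max(e,key=np.linalg.norm);print("bar",np.linalg.norm(e),"ang",np.degrees(np.arctan2(e[1],e[0])))
    h=cv2.cvtColor(T["img"],cv2.COLOR_BGR2HSV)
    m=cv2.inRange(h,(100,150,60),(125,255,255));m[:,:380]=0
    c=max(cv2.findContours(m,0,1)[0],key=cv2.contourArea);b=cv2.boxPoints(cv2.minAreaRect(c));w=np.array([onz(T,*p,4)[:2] for p in b])
    print("mat",b.round(),w.round(1),w.mean(0),[np.linalg.norm(w[i]-w[i-1]) for i in range(4)])
    # light-coloured lid
    im=T["img"].astype(int);m=np.uint8((im[...,2]-im[...,0]>8)&(im[...,2]>110)|(im.min(2)>165));m[:,:200]=0;m[:235]=0;m[345:]=0;m[:,305:]=0
    c=max(cv2.findContours(m,0,1)[0],key=cv2.contourArea);hull=cv2.convexHull(c)
    w=np.array([onz(T,*p[0],80)[:2] for p in c],np.float32)
    cen,rad=cv2.minEnclosingCircle(w);print("lid circ",cen,rad)
    cv2.imwrite("pics/m.png",m*255)
    h3=cv2.cvtColor(T["img"],cv2.COLOR_BGR2GRAY)
    crop=T["img"][180:350,190:320];s2=S["img"][160:280,170:360]
    A=cv2.resize(crop,None,fx=3,fy=3,interpolation=2);B=cv2.resize(s2,None,fx=2.1,fy=2.1,interpolation=2)
    o=np.zeros((510,800,3),np.uint8);o[:A.shape[0],:A.shape[1]]=A;o[:B.shape[0],395:395+B.shape[1]]=B[:,:405]
    mm=cv2.resize(m[180:350,190:320]*255,None,fx=1.4,fy=1.4);o[260:260+mm.shape[0],500:500+mm.shape[1]]=mm[...,None]
    cv2.imwrite("pics/crop1.png",o)
E
python3 m.py
```

```text
red [286.07567568 216.84864865] [273 209  27  16 185] [304.86394558 203.28571429] [301 189   9  27 147]
tri key (array([591.6185515 , 143.1184574 ,  98.02491566]), np.float64(0.7840207724186283)) top@z110 [588.66074904 142.22915954 110.        ] side@106 [588.44090802 135.79984246 106.        ]
bar 53.01429208837596 ang -113.73484510594753
mat [[414. 228.]
 [537. 226.]
 [539. 346.]
 [415. 348.]] [[ 580.9 -108.9]
 [ 577.6 -360.1]
 [ 340.6 -339.6]
 [ 343.3  -98.6]] [ 460.60707446 -226.78034101] [np.float64(237.77290113265522), np.float64(251.1581963607081), np.float64(237.90219881838604), np.float64(241.0157352089389)]
lid circ (472.79888916015625, 200.0126953125) 103.29216003417969
```

View pics/crop1.png

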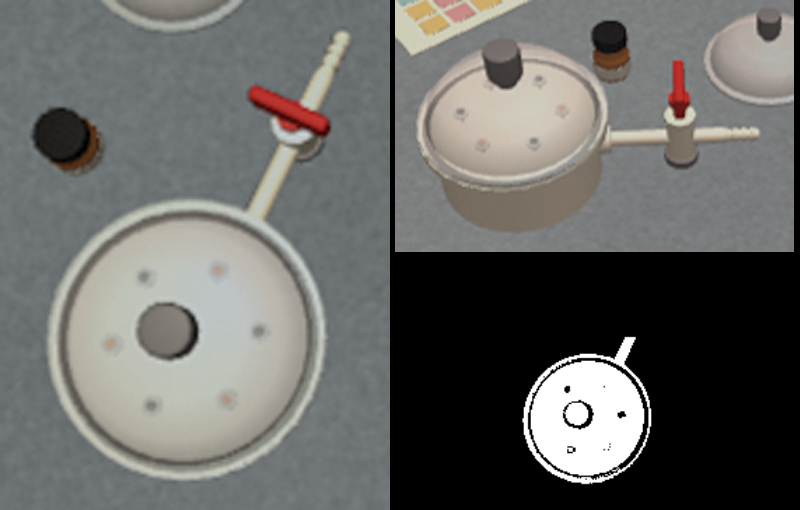

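Run:
```python
from m import *
m=cv2.imread("pics/m.png",0)
m=cv2.morphologyEx(m,cv2.MORPH_OPEN,cv2.getStructuringElement(2,(13,13)))
c=max(cv2.findContours(m,0,1)[0],key=cv2.contourArea)
e=cv2.fitEllipse(c);print(e)
w=np.array([onz(T,*p[0],79)[:2] for p in c],np.float32);A=np.c_[2*w,np.ones(len(w))];s=np.linalg.lstsq(A,(w**2).sum(1),rcond=None)[0];print("lid fit",s[:2],np.sqrt(s[2]+s[:2]@s[:2]))
# knob: dark grey in both, by hand windows
for C,(x0,y0,x1,y1) in((T,(230,276,262,304)),(S,(208,176,236,206))):
    g=C["img"][y0:y1,x0:x1];h=cv2.cvtColor(g,cv2.COLOR_BGR2GRAY);k=np.uint8(h<125)
    n,l,st,ce=cv2.connectedComponentsWithStats(k);i=1+np.argmax(st[1:,4]);print("knob",ce[i]+[x0,y0],st[i])
    C["k"]=ce[i]+[x0,y0]
print("knob tri",tri(ray(T,*T["k"]),ray(S,*S["k"])))
# key: bar ends triangulated: topmost side pixels centre
ys,xs=np.nonzero(ms);print("side red rows",[(y,xs[ys==y].min(),xs[ys==y].max()) for y in sorted(set(ys))])
r=cv2.minAreaRect(max(cv2.findContours(mt,0,1)[0],key=cv2.contourArea));print(r)
for P in([451,202,146],[588,142,118],[588,142,92]): print(proj(T,P),proj(S,P))
# tube line: pixels light in window
im=T["img"];g=cv2.cvtColor(im,cv2.COLOR_BGR2HSV);k=np.uint8((im.min(2)>140));k[:,:272]=0;k[:188]=0;k[252:]=0;k[:,310:]=0;k=k*(1-cv2.dilate(mt,np.ones((3,3))))
a=[onz(T,u,v,49)[:2] for v,u in zip(*np.nonzero(k)) if v<206 or v>232]
a=np.array(a);mu=a.mean(0);d=np.linalg.svd(a-mu)[2][0];print("tube",mu,np.degrees(np.arctan2(d[1],d[0])),a[a[:,0].argmax()])
s=sense();from scipy.spatial.transform import Rotation as R
q=s["ee_rot"];print(R.from_quat([*q[1:],q[0]]).as_matrix().round(3))
```

```text
red [286.07567568 216.84864865] [273 209  27  16 185] [304.86394558 203.28571429] [301 189   9  27 147]
((251.8305206298828, 292.5364685058594), (79.49419403076172, 81.47614288330078), 32.753875732421875)
lid fit [456.14244504 209.72825544] 73.77409922645606
knob [245.12643678 290.50957854] [  6   5  20  19 261]
knob [220.83790524 188.60099751] [  0   0  23  26 401]
knob tri (array([456.79518212, 210.82022808, 142.0577036 ]), np.float64(2.2472037454170475))
side red rows [(np.int64(189), np.int64(303), np.int64(306)), (np.int64(190), np.int64(303), np.int64(306)), (np.int64(191), np.int64(303), np.int64(306)), (np.int64(192), np.int64(303), np.int64(306)), (np.int64(193), np.int64(303), np.int64(306)), (np.int64(194), np.int64(303), np.int64(306)), (np.int64(195), np.int64(303), np.int64(306)), (np.int64(196), np.int64(303), np.int64(306)), (np.int64(197), np.int64(303), np.int64(306)), (np.int64(198), np.int64(303), np.int64(306)), (np.int64(199), np.int64(303), np.int64(306)), (np.int64(200), np.int64(303), np.int64(306)), (np.int64(201), np.int64(303), np.int64(307)), (np.int64(20
[... 583 characters left out ...]
np.int64(307)), (np.int64(215), np.int64(304), np.int64(307))]
((285.5517578125, 217.6206817626953), (28.968473434448242, 9.284767150878906), 21.801406860351562)
(np.float64(250.09177318999986), np.float64(293.0419668807394)) (np.float64(218.7425128473054), np.float64(191.14233559661267))
(np.float64(285.8281571104063), np.float64(216.28006472588743)) (np.float64(302.88478672396593), np.float64(196.62742632095745))
(np.float64(287.03317834518725), np.float64(219.21178892884606)) (np.float64(303.3216670916851), np.float64(206.68449436360683))
tube [583.39527391 145.97549782] 153.33976009692176 [652.85282503 115.16867535]
[[-0.894  0.447 -0.   ]
 [ 0.447  0.894 -0.   ]
 [ 0.    -0.    -1.   ]]
```

Request:
play_rows --pt "25 -23 0 0 0 -0.12 0" --pt "25 -23 0 0 0 -0.12 0" --pt "25 -23 0 0 0 -0.12 0" --pt "25 -23 0 0 0 -0.12 0" --pt "25 -23 0 0 0 -0.12 0" --grip_force 40

```text
time_s: 0.72
eef_pos: [359.2, 353.2, 230.8]
ee_rot: [-0.001, 0.512, 0.859, 0.0]
force: [0.0, 0.5, -0.5]
grip_width: 0.498
```

Request:
play_rows --pt "25 -23 0 0 0 -0.12 0" --pt "25 -23 0 0 0 -0.12 0" --pt "25 -23 0 0 0 -0.12 0" --pt "25 -23 0 0 0 -0.12 0" --pt "25 -23 0 0 0 -0.12 0"

```text
time_s: 1.13
eef_pos: [489.2, 231.2, 231.1]
ee_rot: [-0.001, 0.752, 0.659, 0.001]
force: [0.3, 1.1, -0.2]
grip_width: 0.501
```

Request:
play_rows --pt "28 -25 -15 0 0 -0.11 0" --pt "28 -25 -15 0 0 -0.11 0" --pt "28 -25 -15 0 0 -0.11 0" --pt "12 -11 -15 0 0 0 0" --pt "0 0 -15 0 0 0 0"

```text
time_s: 1.55
eef_pos: [593.8, 135.4, 156.2]
ee_rot: [0.002, 0.858, 0.514, 0.004]
force: [-0.7, 0.6, -0.1]
grip_width: 0.498
```

```bash
cat > st.py <<'E'
from h import *
s=sense();q=s["ee_rot"];print(s["time_s"],s["eef_pos"].round(2),"yaw_y",np.degrees(2*np.arctan2(q[2],q[1]))-90,"F",s["force"].round(2),"M",s["wrist_torque"].round(3),"g",round(s["grip_width"],3),"q",s["joints"].round(2))
E
python3 st.py
python3 - <<'E'
from h import *
T=optics.capture("top")["img"];S=optics.capture("side")["img"]
A=cv2.resize(T[160:300,230:360],None,fx=3,fy=3);B=cv2.resize(S[130:270,240:370],None,fx=3,fy=3)
cv2.imwrite("pics/c2.png",np.hstack([A,B]))
E
```

```text
1.55 [593.78 135.43 156.2 ] yaw_y -28.161551915091437 F [-0.66  0.62 -0.13] M [ 0.014  0.021 -0.035] g 0.498 q [0.03 0.55 1.34 0.   1.24 0.52]
```

View pics/c2.png

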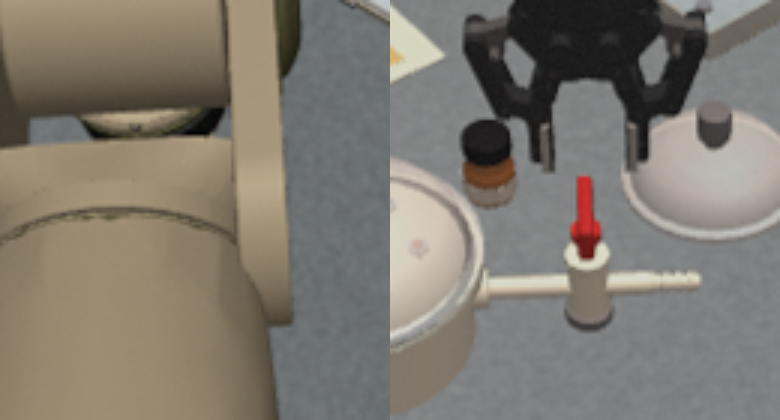

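Request:
play_rows --pt "-2 5 -15 0 0 0.02 0" --pt "0 0 -15 0 0 0 0" --pt "0 0 -14 0 0 0 0" --pt "0 0 -14 0 0 0 0" --pt "0 0 -9 0 0 0 0"

```text
time_s: 2.07
eef_pos: [589.4, 145.8, 92.3]
ee_rot: [0.002, 0.85, 0.526, 0.006]
force: [-0.4, -0.3, 0.4]
grip_width: 0.5
```

```bash
python3 st.py
python3 - <<'E'
from h import *
S=optics.capture("side")["img"]
cv2.imwrite("pics/c3.png",cv2.resize(S[130:270,230:390],None,fx=4,fy=4,interpolation=2))
E
```

```text
2.0667 [589.41 145.85  92.25] yaw_y -26.533102004191534 F [-0.37 -0.34  0.4 ] M [ 0.029  0.013 -0.001] g 0.5 q [0.05 0.62 1.41 0.   1.1  0.51]
```

View pics/c3.png

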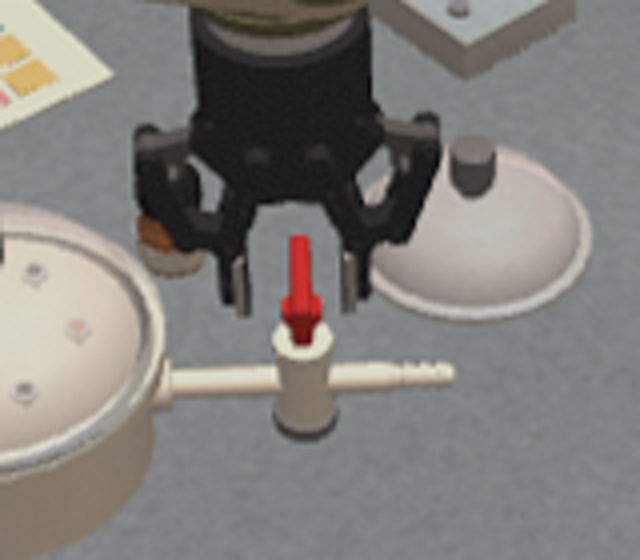

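Request:
play_rows --pt "0 -4 -4 0 0 0 0" --pt "0 0 0 0 0 0 0"

```text
time_s: 2.28
eef_pos: [588.8, 142.5, 87.9]
ee_rot: [0.002, 0.85, 0.527, 0.005]
force: [-0.1, 1.4, -1.4]
grip_width: 0.5
```

```bash
python3 st.py
```

```text
2.2833 [588.79 142.48  87.93] yaw_y -26.428488178485793 F [-0.14  1.39 -1.4 ] M [0.02  0.073 0.014] g 0.5 q [0.04 0.62 1.42 0.   1.09 0.5 ]
```

Request:
play_rows --pt "0 0 0 0 0 0 -0.3" --pt "0 0 0 0 0 0 -0.5" --pt "0 0 0 0 0 0 -0.6" --pt "0 0 0 0 0 0 -0.7" --pt "0 0 0 0 0 0 -0.75" --grip_force 40

```text
time_s: 2.7
eef_pos: [590.1, 142.5, 91.2]
ee_rot: [0.003, 0.85, 0.527, 0.007]
force: [0.7, -0.5, -3.5]
grip_width: 0.122
```

```bash
python3 st.py
```

```text
2.7 [590.14 142.52  91.2 ] yaw_y -26.42224101187489 F [ 0.74 -0.49 -3.46] M [-0.078 -0.131  0.004] g 0.122 q [0.04 0.62 1.42 0.   1.09 0.5 ]
```

Request:
play_rows --pt "0 0 0 0 0 0 -0.85" --pt "0 0 0 0 0 0 -1" --pt "0 0 0 0 0 0 -1" --pt "0 0 0 0 0 0 -1" --grip_force 40

```text
time_s: 3.03
eef_pos: [590.4, 142.4, 91.3]
ee_rot: [0.003, 0.85, 0.526, 0.008]
force: [3.0, 0.1, -0.4]
grip_width: 0.107
```

```bash
python3 st.py
```

```text
3.0333 [590.4  142.39  91.31] yaw_y -26.475350790479276 F [ 2.99  0.07 -0.35] M [ 0.104  0.15  -0.028] g 0.107 q [0.04 0.62 1.42 0.   1.09 0.5 ]
```

Request:
play_rows --pt "0 0 0 0 0 0.03 -1" --pt "0 0 0 0 0 0.03 -1" --pt "0 0 0 0 0 0.0 -1"

```text
time_s: 3.28
eef_pos: [590.4, 142.4, 91.3]
ee_rot: [0.003, 0.834, 0.552, 0.008]
force: [2.4, 0.6, 0.0]
grip_width: 0.112
```

```bash
python3 st.py
```

```text
3.2833 [590.36 142.44  91.28] yaw_y -22.933395162645823 F [2.37 0.55 0.  ] M [ 0.077  0.137 -0.011] g 0.112 q [0.04 0.62 1.42 0.   1.09 0.44]
```

Request:
play_rows --pt "0 0 0 0 0 0.03 -1" --pt "0 0 0 0 0 0 -1"

```text
time_s: 3.45
eef_pos: [590.3, 142.4, 91.3]
ee_rot: [0.002, 0.825, 0.564, 0.008]
force: [3.0, -0.4, -0.2]
grip_width: 0.105
```

```bash
python3 st.py;python3 -c "
from h import *
print(sense()['tau'].round(3))"
```

```text
3.45 [590.32 142.45  91.28] yaw_y -21.265831515435067 F [ 2.96 -0.37 -0.19] M [ 0.144  0.146 -0.092] g 0.105 q [0.04 0.62 1.42 0.   1.09 0.41]
[ 5.9200e-01 -5.2622e+01 -2.3091e+01 -9.5000e-02 -1.1000e-02 -5.2400e-01]
```

```bash
sed -i 's/^s=sense.*/&;print("tau6",s["tau"].round(3)[[0,3,4,5]])/' st.py; python3 st.py
```

```text
3.45 [590.32 142.45  91.28] yaw_y -21.265831515435067 F [ 2.96 -0.37 -0.19] M [ 0.144  0.146 -0.092] g 0.105 q [0.04 0.62 1.42 0.   1.09 0.41]
tau6 [ 0.592 -0.095 -0.011 -0.524]
```

Request:
play_rows --pt "0 0 0 0 0 0 -1" --pt "0 0 0 0 0 0 -1"

```text
time_s: 3.62
eef_pos: [590.3, 142.5, 91.3]
ee_rot: [0.002, 0.826, 0.563, 0.008]
force: [1.5, 0.3, 0.2]
grip_width: 0.113
```

```bash
python3 st.py
```

```text
3.6167 [590.31 142.45  91.27] yaw_y -21.421042536222885 F [1.47 0.25 0.2 ] M [ 0.096  0.162 -0.12 ] g 0.113 q [0.04 0.62 1.42 0.   1.09 0.41]
tau6 [ 0.57  -0.091 -0.015 -0.147]
```

Request:
play_rows --pt "0 0 0 0 0 -0.03 -1" --pt "0 0 0 0 0 0 -1"

```text
time_s: 3.78
eef_pos: [590.3, 142.4, 91.3]
ee_rot: [0.003, 0.835, 0.55, 0.008]
force: [2.6, -0.5, -1.0]
grip_width: 0.11
```

```bash
python3 st.py
```

```text
3.7833 [590.33 142.43  91.26] yaw_y -23.285964760812035 F [ 2.59 -0.54 -1.03] M [0.068 0.123 0.018] g 0.11 q [0.04 0.62 1.42 0.   1.09 0.45]
tau6 [ 0.479 -0.047 -0.018  0.363]
```

Request:
play_rows --pt "0 0 0 0 0 0.04 -1" --pt "0 0 0 0 0 0.03 -1" --pt "0 0 0 0 0 0 -1"

```text
time_s: 4.03
eef_pos: [590.3, 142.4, 91.3]
ee_rot: [0.002, 0.815, 0.58, 0.008]
force: [2.4, -0.5, -0.9]
grip_width: 0.109
```

```bash
python3 st.py
```

```text
4.0333 [590.3  142.45  91.26] yaw_y -19.14462332106335 F [ 2.4  -0.53 -0.92] M [ 0.059  0.122 -0.335] g 0.109 q [0.04 0.62 1.42 0.01 1.09 0.37]
tau6 [ 0.746 -0.156 -0.005 -0.663]
```

Request:
play_rows --pt "0 0 0 0 0 0.03 -1" --pt "0 0 0 0 0 0 -1"

```text
time_s: 4.2
eef_pos: [590.3, 142.5, 91.3]
ee_rot: [0.002, 0.806, 0.591, 0.008]
force: [1.2, -0.2, -0.4]
grip_width: 0.107
```

```bash
python3 st.py
```

```text
4.2 [590.31 142.53  91.29] yaw_y -17.50213510126109 F [ 1.2  -0.2  -0.42] M [ 0.103  0.106 -0.362] g 0.107 q [0.04 0.62 1.42 0.01 1.09 0.34]
tau6 [ 0.772 -0.259  0.008 -0.765]
```

Request:
play_rows --pt "0 0 0 0 0 0.025 -1" --pt "0 0 0 0 0 0 -1"

```text
time_s: 4.37
eef_pos: [590.3, 142.5, 91.3]
ee_rot: [0.002, 0.8, 0.6, 0.008]
force: [1.4, 0.1, 0.3]
grip_width: 0.106
```

```bash
python3 st.py
```

```text
4.3667 [590.3  142.51  91.31] yaw_y -16.243354308527046 F [1.42 0.13 0.32] M [ 0.219  0.167 -0.449] g 0.106 q [0.04 0.62 1.42 0.01 1.09 0.32]
tau6 [ 0.881 -0.273 -0.004 -0.802]
```

Request:
play_rows --pt "0 0 0 0 0 0.02 -1" --pt "0 0 0 0 0 0 -1"

```text
time_s: 4.53
eef_pos: [590.3, 142.6, 91.3]
ee_rot: [0.001, 0.794, 0.607, 0.008]
force: [1.3, -0.2, -0.7]
grip_width: 0.11
```

```bash
python3 st.py
```

```text
4.5333 [590.26 142.56  91.27] yaw_y -15.19716438554451 F [ 1.27 -0.16 -0.66] M [ 0.131  0.199 -0.507] g 0.11 q [0.04 0.62 1.42 0.01 1.09 0.3 ]
tau6 [ 0.898 -0.308 -0.01  -0.745]
```

Request:
play_rows --pt "0 0 0 0 0 -0.06 -1" --pt "0 0 0 0 0 -0.06 -1" --pt "0 0 0 0 0 -0.06 -1" --pt "0 0 0 0 0 -0.06 -1" --pt "0 0 0 0 0 0 -1"

```text
time_s: 4.95
eef_pos: [590.4, 142.3, 91.3]
ee_rot: [0.003, 0.864, 0.503, 0.008]
force: [2.2, -0.8, -1.7]
grip_width: 0.104
```

```bash
python3 st.py
```

```text
4.95 [590.43 142.34  91.29] yaw_y -29.58350563005385 F [ 2.24 -0.76 -1.65] M [0.129 0.189 0.065] g 0.104 q [0.04 0.62 1.42 0.   1.09 0.56]
tau6 [ 0.469 -0.053 -0.041  0.862]
```

Request:
play_rows --pt "0 0 0 0 0 -0.04 -1" --pt "0 0 0 0 0 -0.03 -1" --pt "0 0 0 0 0 0 -1"

```text
time_s: 5.2
eef_pos: [590.5, 142.3, 91.3]
ee_rot: [0.004, 0.88, 0.474, 0.007]
force: [1.2, -1.2, -0.7]
grip_width: 0.107
```

```bash
python3 st.py
```

```text
5.2 [590.45 142.32  91.31] yaw_y -33.359780576451634 F [ 1.2  -1.25 -0.66] M [0.126 0.168 0.315] g 0.107 q [ 0.04  0.62  1.42 -0.    1.09  0.63]
tau6 [ 0.321  0.032 -0.018  0.744]
```

Request:
play_rows --pt "0 0 0 0 0 -0.03 -1" --pt "0 0 0 0 0 0 -1"

```text
time_s: 5.37
eef_pos: [590.4, 142.3, 91.3]
ee_rot: [0.004, 0.886, 0.463, 0.007]
force: [1.8, -0.2, -0.9]
grip_width: 0.11
```

```bash
python3 st.py
```

```text
5.3667 [590.43 142.31  91.28] yaw_y -34.809905632166476 F [ 1.81 -0.22 -0.95] M [0.16  0.13  0.315] g 0.11 q [ 0.04  0.62  1.42 -0.    1.09  0.65]
tau6 [ 0.332  0.04  -0.006  0.768]
```

Request:
play_rows --pt "0 0 0 0 0 -0.02 -1" --pt "0 0 0 0 0 0 -1"

```text
time_s: 5.53
eef_pos: [590.4, 142.3, 91.3]
ee_rot: [0.004, 0.89, 0.456, 0.007]
force: [1.4, -1.2, -0.1]
grip_width: 0.105
```

```bash
python3 st.py
```

```text
5.5333 [590.43 142.3   91.26] yaw_y -35.79864522640452 F [ 1.44 -1.2  -0.07] M [0.199 0.139 0.329] g 0.105 q [ 0.04  0.62  1.42 -0.    1.09  0.67]
tau6 [ 0.368  0.029 -0.002  0.572]
```

Request:
play_rows --pt "0 0 0 0 0 -0.03 -1" --pt "0 0 0 0 0 0 -1"

```text
time_s: 5.7
eef_pos: [590.4, 142.2, 91.3]
ee_rot: [0.005, 0.897, 0.443, 0.007]
force: [2.3, -0.4, 0.0]
grip_width: 0.113
```

```bash
python3 st.py
```

```text
5.7 [590.45 142.25  91.3 ] yaw_y -37.41550857212948 F [ 2.33 -0.42  0.05] M [0.118 0.178 0.422] g 0.113 q [ 0.04  0.62  1.42 -0.    1.09  0.7 ]
tau6 [ 0.31   0.114 -0.042  0.804]
```

Request:
play_rows --pt "0 0 0 0 0 -0.025 -1" --pt "0 0 0 0 0 0 -1"

```text
time_s: 5.87
eef_pos: [590.5, 142.2, 91.3]
ee_rot: [0.005, 0.901, 0.433, 0.007]
force: [2.1, -0.5, -0.7]
grip_width: 0.111
```

```bash
python3 st.py
```

```text
5.8667 [590.46 142.22  91.3 ] yaw_y -38.67625721345618 F [ 2.15 -0.54 -0.65] M [0.143 0.125 0.492] g 0.111 q [ 0.05  0.62  1.42 -0.    1.09  0.72]
tau6 [ 0.173  0.126 -0.001  0.857]
```

Request:
play_rows --pt "0 0 0 0 0 0.08 -1" --pt "0 0 0 0 0 0.08 -1" --pt "0 0 0 0 0 0.08 -1" --pt "0 0 0 0 0 0.08 -1" --pt "0 0 0 0 0 0 -1"

```text
time_s: 6.28
eef_pos: [590.3, 142.5, 91.3]
ee_rot: [0.003, 0.815, 0.579, 0.008]
force: [1.7, 0.5, -0.7]
grip_width: 0.11
```

```bash
python3 st.py
```

```text
6.2833 [590.34 142.47  91.3 ] yaw_y -19.236114817951417 F [ 1.65  0.52 -0.65] M [ 0.154  0.114 -0.233] g 0.11 q [0.04 0.62 1.42 0.   1.09 0.38]
tau6 [ 0.74  -0.267  0.021 -1.346]
```

Request:
play_rows --pt "0 0 0 0 0 0.03 -1" --pt "0 0 0 0 0 0.03 -1" --pt "0 0 0 0 0 0 -1"

```text
time_s: 6.53
eef_pos: [590.3, 142.6, 91.3]
ee_rot: [0.002, 0.799, 0.602, 0.008]
force: [1.6, 0.1, -1.3]
grip_width: 0.108
```

```bash
python3 st.py
```

```text
6.5333 [590.3  142.55  91.31] yaw_y -16.038425294831768 F [ 1.61  0.14 -1.32] M [ 0.084  0.15  -0.441] g 0.108 q [0.04 0.62 1.42 0.01 1.09 0.32]
tau6 [ 0.769 -0.238 -0.018 -0.789]
```

Request:
play_rows --pt "0 0 0 0 0 0.025 -1" --pt "0 0 0 0 0 0 -1"

```text
time_s: 6.7
eef_pos: [590.3, 142.6, 91.3]
ee_rot: [0.002, 0.792, 0.611, 0.008]
force: [1.8, -0.1, -1.4]
grip_width: 0.106
```

```bash
python3 st.py
```

```text
6.7 [590.26 142.56  91.29] yaw_y -14.716762013524061 F [ 1.82 -0.12 -1.36] M [ 0.117  0.114 -0.448] g 0.106 q [0.04 0.62 1.42 0.01 1.09 0.29]
tau6 [ 0.782 -0.249 -0.033 -0.701]
```

Request:
play_rows --pt "0 0 0 0 0 0.02 -1" --pt "0 0 0 0 0 0 -1"

```text
time_s: 6.87
eef_pos: [590.3, 142.6, 91.3]
ee_rot: [0.002, 0.786, 0.618, 0.008]
force: [2.1, 0.3, -1.0]
grip_width: 0.111
```

```bash
python3 st.py
```

```text
6.8667 [590.25 142.57  91.29] yaw_y -13.584134007564444 F [ 2.07  0.34 -0.99] M [ 0.131  0.116 -0.531] g 0.111 q [0.04 0.62 1.42 0.01 1.09 0.27]
tau6 [ 0.857 -0.279 -0.041 -0.714]
```

Request:
play_rows --pt "0 0 0 0 0 -0.1 -1" --pt "0 0 0 0 0 -0.1 -1" --pt "0 0 0 0 0 -0.1 -1" --pt "0 0 0 0 0 -0.1 -1" --pt "0 0 0 0 0 0 -1"

```text
time_s: 7.28
eef_pos: [590.5, 142.3, 91.3]
ee_rot: [0.004, 0.896, 0.444, 0.008]
force: [1.9, -0.2, -0.8]
grip_width: 0.104
```

```bash
python3 st.py
```

```text
7.2833 [590.45 142.27  91.31] yaw_y -37.29053094036518 F [ 1.95 -0.17 -0.8 ] M [0.091 0.211 0.416] g 0.104 q [ 0.04  0.62  1.42 -0.    1.09  0.7 ]
tau6 [ 0.245  0.134 -0.085  1.75 ]
```

Request:
play_rows --pt "0 0 0 0 0 -0.04 -1" --pt "0 0 0 0 0 0 -1"

```text
time_s: 7.45
eef_pos: [590.5, 142.2, 91.3]
ee_rot: [0.005, 0.903, 0.429, 0.007]
force: [1.7, -0.6, -0.8]
grip_width: 0.112
```

```bash
python3 st.py
```

```text
7.45 [590.49 142.22  91.32] yaw_y -39.22957674307614 F [ 1.7  -0.59 -0.83] M [0.111 0.19  0.352] g 0.112 q [ 0.05  0.62  1.42 -0.    1.09  0.73]
tau6 [ 0.312  0.096 -0.05   1.041]
```

Still sliding; carry on in small steps until it binds.

Request:
play_rows --pt "0 0 0 0 0 -0.03 -1" --pt "0 0 0 0 0 0 -1"

```text
time_s: 7.62
eef_pos: [590.5, 142.2, 91.3]
ee_rot: [0.005, 0.908, 0.419, 0.007]
force: [2.4, -0.8, 0.1]
grip_width: 0.107
```

```bash
python3 st.py
```

```text
7.6167 [590.47 142.18  91.31] yaw_y -40.50843604175106 F [ 2.38 -0.82  0.14] M [0.077 0.175 0.534] g 0.107 q [ 0.05  0.62  1.42 -0.    1.09  0.75]
tau6 [ 0.231  0.117 -0.048  0.953]
```

Request:
play_rows --pt "0 0 0 0 0 -0.02 -1" --pt "0 0 0 0 0 0 -1"

```text
time_s: 7.78
eef_pos: [590.5, 142.2, 91.3]
ee_rot: [0.005, 0.911, 0.412, 0.007]
force: [2.8, -0.8, 0.3]
grip_width: 0.105
```

```bash
python3 st.py
```

```text
7.7833 [590.47 142.18  91.3 ] yaw_y -41.387718843384576 F [ 2.81 -0.85  0.27] M [0.081 0.217 0.565] g 0.105 q [ 0.05  0.62  1.42 -0.01  1.09  0.77]
tau6 [ 0.2    0.142 -0.039  0.78 ]
```

Request:
play_rows --pt "0 0 0 0 0 0.1 -1" --pt "0 0 0 0 0 0.1 -1" --pt "0 0 0 0 0 0.1 -1" --pt "0 0 0 0 0 0.1 -1" --pt "0 0 0 0 0 0.03 -1"

```text
time_s: 8.2
eef_pos: [590.3, 142.5, 91.3]
ee_rot: [0.003, 0.796, 0.605, 0.008]
force: [1.7, 0.1, -1.0]
grip_width: 0.109
```

```bash
python3 st.py
```

```text
8.2 [590.3  142.52  91.29] yaw_y -15.484392427582975 F [ 1.66  0.11 -1.02] M [ 0.13   0.172 -0.445] g 0.109 q [0.04 0.62 1.42 0.01 1.09 0.31]
tau6 [ 1.036 -0.226 -0.082 -0.798]
```

Request:
play_rows --pt "0 0 0 0 0 0.03 -1" --pt "0 0 0 0 0 0 -1"

```text
time_s: 8.37
eef_pos: [590.3, 142.6, 91.3]
ee_rot: [0.002, 0.786, 0.618, 0.009]
force: [2.3, -0.2, -0.2]
grip_width: 0.109
```

```bash
python3 st.py
```

```text
8.3667 [590.29 142.55  91.3 ] yaw_y -13.601734243226531 F [ 2.26 -0.22 -0.21] M [ 0.091  0.182 -0.314] g 0.109 q [0.04 0.62 1.42 0.01 1.09 0.28]
tau6 [ 0.744 -0.214 -0.053 -0.808]
```

Request:
play_rows --pt "0 0 0 0 0 0.03 -1" --pt "0 0 0 0 0 0 -1"

```text
time_s: 8.53
eef_pos: [590.2, 142.6, 91.3]
ee_rot: [0.001, 0.777, 0.63, 0.009]
force: [1.7, 0.1, -0.3]
grip_width: 0.111
```

```bash
python3 st.py
```

```text
8.5333 [590.25 142.57  91.28] yaw_y -11.95759648898489 F [ 1.66  0.1  -0.3 ] M [ 0.002  0.179 -0.523] g 0.111 q [0.04 0.62 1.42 0.01 1.09 0.25]
tau6 [ 0.824 -0.231 -0.063 -0.884]
```

Request:
play_rows --pt "0 0 0 0 0 0.025 -1" --pt "0 0 0 0 0 0 -1"

```text
time_s: 8.7
eef_pos: [590.2, 142.6, 91.3]
ee_rot: [0.001, 0.77, 0.638, 0.009]
force: [1.4, 0.1, -1.1]
grip_width: 0.108
```

```bash
python3 st.py
```

```text
8.7 [590.24 142.58  91.32] yaw_y -10.696916784254213 F [ 1.37  0.15 -1.08] M [-0.003  0.208 -0.535] g 0.108 q [0.04 0.62 1.42 0.01 1.09 0.22]
tau6 [ 0.889 -0.254 -0.066 -0.914]
```

Request:
play_rows --pt "0 0 0 0 0 -0.11 -1" --pt "0 0 0 0 0 -0.11 -1" --pt "0 0 0 0 0 -0.11 -1" --pt "0 0 0 0 0 -0.11 -1" --pt "0 0 0 0 0 -0.03 -1"

```text
time_s: 9.12
eef_pos: [590.5, 142.3, 91.3]
ee_rot: [0.004, 0.903, 0.43, 0.008]
force: [2.3, -1.0, -1.1]
grip_width: 0.108
```

```bash
python3 st.py
```

```text
9.1167 [590.51 142.26  91.3 ] yaw_y -39.08155656389502 F [ 2.32 -1.   -1.1 ] M [0.085 0.206 0.388] g 0.108 q [ 0.04  0.62  1.42 -0.    1.09  0.73]
tau6 [ 0.183  0.144 -0.082  0.923]
```

Request:
play_rows --pt "0 0 0 0 0 -0.03 -1" --pt "0 0 0 0 0 0 -1"

```text
time_s: 9.28
eef_pos: [590.5, 142.2, 91.3]
ee_rot: [0.005, 0.91, 0.415, 0.008]
force: [2.1, -1.1, -0.5]
grip_width: 0.11
```

```bash
python3 st.py
```

```text
9.2833 [590.53 142.23  91.32] yaw_y -41.00755229074219 F [ 2.09 -1.14 -0.49] M [0.162 0.197 0.393] g 0.11 q [ 0.04  0.62  1.42 -0.    1.09  0.76]
tau6 [ 0.342  0.097 -0.086  0.854]
```

Request:
play_rows --pt "0 0 0 0 0 -0.03 -1" --pt "0 0 0 0 0 0 -1"

```text
time_s: 9.45
eef_pos: [590.5, 142.2, 91.3]
ee_rot: [0.005, 0.916, 0.401, 0.008]
force: [2.9, -1.3, -0.6]
grip_width: 0.113
```

```bash
python3 st.py
```

```text
9.45 [590.53 142.23  91.3 ] yaw_y -42.66729960667199 F [ 2.88 -1.34 -0.56] M [0.114 0.191 0.543] g 0.113 q [ 0.05  0.62  1.42 -0.    1.09  0.79]
tau6 [ 0.236  0.131 -0.069  0.931]
```

Request:
play_rows --pt "0 0 0 0 0 -0.025 -1" --pt "0 0 0 0 0 0 -1"

```text
time_s: 9.62
eef_pos: [590.5, 142.2, 91.3]
ee_rot: [0.006, 0.92, 0.391, 0.008]
force: [1.7, -0.9, -0.9]
grip_width: 0.106
```

```bash
python3 st.py
```

```text
9.6167 [590.52 142.17  91.29] yaw_y -43.93662819153705 F [ 1.73 -0.86 -0.91] M [0.129 0.239 0.555] g 0.106 q [ 0.05  0.62  1.42 -0.01  1.09  0.82]
tau6 [ 0.137  0.158 -0.062  0.937]
```

Request:
play_rows --pt "0 0 0 0 0 0.12 -1" --pt "0 0 0 0 0 0.12 -1" --pt "0 0 0 0 0 0.12 -1" --pt "0 0 0 0 0 0.12 -1" --pt "0 0 0 0 0 0.03 -1"

```text
time_s: 10.03
eef_pos: [590.3, 142.5, 91.3]
ee_rot: [0.002, 0.784, 0.62, 0.009]
force: [2.2, -1.5, -1.2]
grip_width: 0.11
```

```bash
python3 st.py
```

```text
10.0333 [590.3  142.54  91.31] yaw_y -13.351903342866223 F [ 2.17 -1.48 -1.19] M [-0.039  0.207 -0.429] g 0.11 q [0.04 0.62 1.42 0.01 1.09 0.27]
tau6 [ 0.903 -0.208 -0.102 -1.038]
```

Request:
play_rows --pt "0 0 0 0 0 0.03 -1" --pt "0 0 0 0 0 0 -1"

```text
time_s: 10.2
eef_pos: [590.3, 142.6, 91.3]
ee_rot: [0.002, 0.774, 0.633, 0.01]
force: [2.3, -0.2, -0.3]
grip_width: 0.107
```

```bash
python3 st.py
```

```text
10.2 [590.26 142.58  91.3 ] yaw_y -11.427157463923152 F [ 2.31 -0.2  -0.25] M [ 0.012  0.239 -0.364] g 0.107 q [0.04 0.62 1.42 0.01 1.09 0.24]
tau6 [ 0.68  -0.164 -0.092 -0.826]
```

Request:
play_rows --pt "0 0 0 0 0 0.03 -1" --pt "0 0 0 0 0 0 -1"

```text
time_s: 10.37
eef_pos: [590.2, 142.6, 91.3]
ee_rot: [0.001, 0.765, 0.644, 0.01]
force: [1.4, -1.0, -0.4]
grip_width: 0.111
```

```bash
python3 st.py
```

```text
10.3667 [590.24 142.59  91.31] yaw_y -9.770186823637275 F [ 1.38 -0.96 -0.36] M [-0.005  0.284 -0.5  ] g 0.111 q [0.04 0.62 1.42 0.01 1.09 0.21]
tau6 [ 0.803 -0.188 -0.104 -0.9  ]
```

Request:
play_rows --pt "0 0 0 0 0 0.025 -1" --pt "0 0 0 0 0 0 -1"

```text
time_s: 10.53
eef_pos: [590.2, 142.6, 91.3]
ee_rot: [0.001, 0.758, 0.653, 0.01]
force: [1.4, 0.8, -1.1]
grip_width: 0.111
```

```bash
python3 st.py
```

```text
10.5333 [590.23 142.65  91.29] yaw_y -8.503616530066381 F [ 1.37  0.8  -1.08] M [ 0.032  0.264 -0.495] g 0.111 q [0.04 0.62 1.42 0.01 1.09 0.18]
tau6 [ 0.911 -0.238 -0.102 -0.904]
```

Request:
play_rows --pt "0 0 0 0 0 0.015 -1" --pt "0 0 0 0 0 0 -1" --grip_force 70

```text
time_s: 10.7
eef_pos: [590.2, 142.6, 91.4]
ee_rot: [0.001, 0.753, 0.658, 0.01]
force: [2.2, 0.1, -0.1]
grip_width: 0.101
```

```bash
python3 st.py
```

```text
10.7 [590.21 142.65  91.39] yaw_y -7.766328807267811 F [ 2.22  0.08 -0.13] M [-0.016  0.284 -0.601] g 0.101 q [0.04 0.62 1.42 0.01 1.09 0.17]
tau6 [ 0.884 -0.251 -0.136 -0.801]
```

Request:
play_rows --pt "0 0 0 0 0 -0.12 -1" --pt "0 0 0 0 0 -0.12 -1" --pt "0 0 0 0 0 -0.12 -1" --pt "0 0 0 0 0 -0.12 -1" --pt "0 0 0 0 0 -0.04 -1"

```text
time_s: 11.12
eef_pos: [590.5, 142.2, 91.4]
ee_rot: [0.005, 0.902, 0.433, 0.009]
force: [1.8, 0.5, -0.7]
grip_width: 0.104
```

```bash
python3 st.py
```

```text
11.1167 [590.54 142.25  91.39] yaw_y -38.74411953598869 F [ 1.76  0.47 -0.65] M [0.199 0.355 0.492] g 0.104 q [ 0.04  0.61  1.42 -0.    1.09  0.72]
tau6 [ 0.211  0.097 -0.174  0.773]
```

Request:
play_rows --pt "0 0 0 0 0 -0.03 -1" --pt "0 0 0 0 0 0 -1"

```text
time_s: 11.28
eef_pos: [590.5, 142.2, 91.3]
ee_rot: [0.005, 0.908, 0.418, 0.009]
force: [2.3, -0.3, -0.4]
grip_width: 0.099
```

```bash
python3 st.py
```

```text
11.2833 [590.53 142.24  91.33] yaw_y -40.56172889859198 F [ 2.3  -0.35 -0.44] M [0.218 0.35  0.344] g 0.099 q [ 0.04  0.62  1.42 -0.    1.09  0.75]
tau6 [ 0.45   0.041 -0.192  0.853]
```

Request:
play_rows --pt "0 0 0 0 0 -0.03 -1" --pt "0 0 0 0 0 0 -1"

```text
time_s: 11.45
eef_pos: [590.5, 142.2, 91.4]
ee_rot: [0.006, 0.914, 0.406, 0.009]
force: [2.1, -1.2, -0.2]
grip_width: 0.106
```

```bash
python3 st.py
```

```text
11.45 [590.54 142.23  91.37] yaw_y -42.15068113423193 F [ 2.09 -1.21 -0.18] M [0.215 0.388 0.447] g 0.106 q [ 0.05  0.62  1.42 -0.    1.09  0.78]
tau6 [ 0.532 -0.018 -0.189  0.756]
```

Request:
play_rows --pt "0 0 0 0 0 -0.025 -1" --pt "0 0 0 0 0 0 -1"

```text
time_s: 11.62
eef_pos: [590.6, 142.2, 91.4]
ee_rot: [0.006, 0.918, 0.396, 0.009]
force: [2.5, -1.1, -0.4]
grip_width: 0.098
```

```bash
python3 st.py
```

```text
11.6167 [590.57 142.18  91.37] yaw_y -43.389247020059784 F [ 2.5  -1.13 -0.39] M [0.246 0.344 0.443] g 0.098 q [ 0.05  0.62  1.42 -0.01  1.09  0.81]
tau6 [ 0.44   0.006 -0.176  0.795]
```

Request:
play_rows --pt "0 0 0 0 0 -0.025 -1" --pt "0 0 0 0 0 0 -1"

```text
time_s: 11.78
eef_pos: [590.6, 142.2, 91.4]
ee_rot: [0.006, 0.923, 0.385, 0.009]
force: [2.9, -1.1, -0.0]
grip_width: 0.101
```

```bash
python3 st.py
```

```text
11.7833 [590.56 142.16  91.36] yaw_y -44.729842469384955 F [ 2.9  -1.12 -0.03] M [0.279 0.3   0.567] g 0.101 q [ 0.05  0.62  1.42 -0.01  1.09  0.83]
tau6 [ 0.378  0.045 -0.163  0.808]
```

Request:
play_rows --pt "0 0 0 0 0 -0.015 -1" --pt "0 0 0 0 0 0 -1"

```text
time_s: 11.95
eef_pos: [590.6, 142.1, 91.4]
ee_rot: [0.006, 0.926, 0.378, 0.009]
force: [1.8, -1.4, -0.4]
grip_width: 0.102
```

```bash
python3 st.py
```

```text
11.95 [590.58 142.15  91.38] yaw_y -45.56660978109117 F [ 1.81 -1.38 -0.4 ] M [0.36  0.32  0.569] g 0.102 q [ 0.05  0.62  1.42 -0.01  1.09  0.84]
tau6 [ 0.352  0.074 -0.155  0.76 ]
```

Request:
play_rows --pt "0 0 0 0 0 0.12 -1" --pt "0 0 0 0 0 0.12 -1" --pt "0 0 0 0 0 0.12 -1" --pt "0 0 0 0 0 0.12 -1" --pt "0 0 0 0 0 0.08 -1"

```text
time_s: 12.37
eef_pos: [590.3, 142.6, 91.4]
ee_rot: [0.002, 0.779, 0.626, 0.01]
force: [1.7, -0.1, 0.7]
grip_width: 0.104
```

```bash
python3 st.py
```

```text
12.3667 [590.31 142.59  91.39] yaw_y -12.436954490987105 F [ 1.73 -0.11  0.73] M [ 0.088  0.402 -0.565] g 0.104 q [0.04 0.61 1.42 0.01 1.09 0.25]
tau6 [ 0.945 -0.321 -0.25   0.29 ]
```

Request:
play_rows --pt "0 0 0 0 0 0.03 -1" --pt "0 0 0 0 0 0 -1"

```text
time_s: 12.53
eef_pos: [590.3, 142.6, 91.4]
ee_rot: [0.002, 0.769, 0.639, 0.01]
force: [1.6, -0.5, -0.0]
grip_width: 0.101
```

```bash
python3 st.py
```

```text
12.5333 [590.28 142.59  91.36] yaw_y -10.576629540655176 F [ 1.57 -0.51 -0.04] M [ 0.023  0.358 -0.463] g 0.101 q [0.04 0.61 1.42 0.01 1.09 0.22]
tau6 [ 0.813 -0.209 -0.172 -1.033]
```

Request:
play_rows --pt "0 0 0 0 0 0.03 -1" --pt "0 0 0 0 0 0 -1"

```text
time_s: 12.7
eef_pos: [590.3, 142.6, 91.4]
ee_rot: [0.001, 0.761, 0.649, 0.011]
force: [2.6, 0.0, 0.1]
grip_width: 0.108
```

```bash
python3 st.py
```

```text
12.7 [590.26 142.62  91.39] yaw_y -9.03588099463316 F [2.55 0.02 0.12] M [-0.084  0.298 -0.122] g 0.108 q [0.04 0.61 1.42 0.01 1.09 0.19]
tau6 [ 0.436 -0.007 -0.172 -0.62 ]
```

Request:
play_rows --pt "0 0 0 0 0 0.025 -1" --pt "0 0 0 0 0 0 -1"

```text
time_s: 12.87
eef_pos: [590.2, 142.6, 91.4]
ee_rot: [0.001, 0.752, 0.659, 0.01]
force: [3.0, -0.7, -0.0]
grip_width: 0.102
```

```bash
python3 st.py
```

```text
12.8667 [590.22 142.61  91.37] yaw_y -7.615170278204147 F [ 3.05 -0.71 -0.05] M [-0.086  0.34  -0.089] g 0.102 q [0.04 0.61 1.42 0.01 1.09 0.17]
tau6 [ 0.312  0.096 -0.171 -0.314]
```

Torque fell to about 0.1 N m, so the plug is free. Now I'll turn it open.

Request:
play_rows --pt "0 0 0 0 0 0.08 -1" --pt "0 0 0 0 0 0.08 -1" --pt "0 0 0 0 0 0.08 -1" --pt "0 0 0 0 0 0.08 -1" --pt "0 0 0 0 0 0.08 -1"

```text
time_s: 13.28
eef_pos: [589.9, 142.7, 91.4]
ee_rot: [-0.001, 0.602, 0.799, 0.01]
force: [1.1, 0.5, -0.2]
grip_width: 0.101
```

```bash
python3 st.py
```

```text
13.2833 [589.89 142.69  91.37] yaw_y 16.009346157193406 F [ 1.07  0.55 -0.2 ] M [-0.259  0.303 -0.181] g 0.101 q [ 0.04  0.62  1.42  0.02  1.1  -0.25]
tau6 [ 0.236  0.153 -0.246  1.167]
```

Request:
play_rows --pt "0 0 0 0 0 0.08 -1" --pt "0 0 0 0 0 0.08 -1" --pt "0 0 0 0 0 0.08 -1" --pt "0 0 0 0 0 0.08 -1" --pt "0 0 0 0 0 0.08 -1"

```text
time_s: 13.7
eef_pos: [589.6, 142.6, 91.4]
ee_rot: [-0.002, 0.423, 0.906, 0.009]
force: [1.0, -0.5, -0.4]
grip_width: 0.106
```

```bash
python3 st.py
```

```text
13.7 [589.56 142.57  91.35] yaw_y 39.955291496308746 F [ 1.01 -0.46 -0.38] M [-0.287  0.191 -0.142] g 0.106 q [ 0.04  0.62  1.41  0.02  1.11 -0.67]
tau6 [ 0.178  0.271 -0.163  1.154]
```

Request:
play_rows --pt "0 0 0 0 0 0.08 -1" --pt "0 0 0 0 0 0.08 -1" --pt "0 0 0 0 0 0.08 -1" --pt "0 0 0 0 0 0.08 -1" --pt "0 0 0 0 0 0 -1"

```text
time_s: 14.12
eef_pos: [589.3, 142.4, 91.4]
ee_rot: [-0.003, 0.265, 0.964, 0.007]
force: [1.5, 1.4, -1.0]
grip_width: 0.103
```

```bash
python3 st.py
```

```text
14.1167 [589.31 142.42  91.35] yaw_y 59.290276187488615 F [ 1.5   1.39 -0.97] M [-0.348  0.078 -0.029] g 0.103 q [ 0.04  0.62  1.41  0.02  1.11 -1.  ]
tau6 [-0.086  0.298  0.047 -1.098]
```

Request:
play_rows --pt "0 0 0 0 0 0.03 -1" --pt "0 0 0 0 0 0.03 -1" --pt "0 0 0 0 0 0 -1"

```text
time_s: 14.37
eef_pos: [589.3, 142.3, 91.4]
ee_rot: [-0.003, 0.238, 0.971, 0.007]
force: [1.7, 0.5, 0.0]
grip_width: 0.103
```

```bash
python3 st.py
```

```text
14.3667 [589.33 142.35  91.37] yaw_y 62.42754141521388 F [1.69 0.46 0.04] M [-0.295  0.08  -0.027] g 0.103 q [ 0.04  0.62  1.41  0.02  1.11 -1.06]
tau6 [ 0.066  0.283  0.024 -0.486]
```

Request:
play_rows --pt "0 0 0 0 0 0.03 -1" --pt "0 0 0 0 0 0 -1"

```text
time_s: 14.53
eef_pos: [589.3, 142.3, 91.3]
ee_rot: [-0.003, 0.226, 0.974, 0.006]
force: [1.8, -0.3, -0.5]
grip_width: 0.103
```

```bash
python3 st.py
```

```text
14.5333 [589.28 142.33  91.33] yaw_y 63.875019382804 F [ 1.76 -0.34 -0.52] M [-0.329  0.067 -0.02 ] g 0.103 q [ 0.04  0.62  1.41  0.02  1.11 -1.08]
tau6 [ 0.108  0.272  0.015 -0.464]
```

Request:
play_rows --pt "0 0 0 0 0 0.03 -1" --pt "0 0 0 0 0 0 -1"

```text
time_s: 14.7
eef_pos: [589.3, 142.3, 91.3]
ee_rot: [-0.003, 0.214, 0.977, 0.006]
force: [1.2, 0.2, -0.9]
grip_width: 0.102
```

```bash
python3 st.py
```

```text
14.7 [589.29 142.34  91.35] yaw_y 65.30995634009042 F [ 1.16  0.22 -0.85] M [-0.282  0.103 -0.103] g 0.102 q [ 0.04  0.62  1.41  0.01  1.11 -1.11]
tau6 [ 0.184  0.238  0.004 -0.531]
```

Request:
play_rows --pt "0 0 0 0 0 0.03 -1" --pt "0 0 0 0 0 0 -1"

```text
time_s: 14.87
eef_pos: [589.3, 142.3, 91.3]
ee_rot: [-0.003, 0.202, 0.979, 0.006]
force: [1.1, 0.5, -0.3]
grip_width: 0.098
```

```bash
python3 st.py
```

```text
14.8667 [589.28 142.31  91.34] yaw_y 66.72401589415881 F [ 1.14  0.53 -0.27] M [-0.315  0.137 -0.234] g 0.098 q [ 0.04  0.62  1.41  0.01  1.11 -1.13]
tau6 [ 0.278  0.189 -0.007 -0.638]
```

Request:
play_rows --pt "0 0 0 0 0 0.035 -1" --pt "0 0 0 0 0 0 -1"

```text
time_s: 15.03
eef_pos: [589.3, 142.3, 91.4]
ee_rot: [-0.003, 0.187, 0.982, 0.006]
force: [1.6, 1.0, 0.2]
grip_width: 0.1
```

```bash
python3 st.py
```

```text
15.0333 [589.27 142.3   91.38] yaw_y 68.41854082338665 F [1.55 1.   0.24] M [-0.313  0.117 -0.327] g 0.1 q [ 0.04  0.62  1.41  0.01  1.11 -1.16]
tau6 [ 0.371  0.133 -0.016 -0.823]
```

Request:
play_rows --pt "0 0 0 0 0 -0.035 -1" --pt "0 0 0 0 0 -0.03 -1" --pt "0 0 0 0 0 0 -0.7" --pt "0 0 0 0 0 0 -0.3" --pt "0 0 0 0 0 0 0"

```text
time_s: 15.45
eef_pos: [589.2, 142.5, 91.3]
ee_rot: [-0.003, 0.226, 0.974, 0.006]
force: [-0.2, 0.2, 0.2]
grip_width: 0.419
```

Request:
play_rows --pt "0 0 0 0 0 0 0" --pt "0 0 15 0 0 0 0" --pt "0 0 30 0 0 0 0.4" --pt "0 0 38 0 0 0 0.6" --pt "0 0 38 0 0 0 0.6"

```text
time_s: 15.87
eef_pos: [584.5, 142.5, 207.7]
ee_rot: [-0.011, 0.226, 0.974, 0.004]
force: [0.3, 0.5, 0.9]
grip_width: 0.8
```

Request:
play_rows --pt "0 0 10 0 0 0 0.6" --pt "0 0 0 0 0 0 0.6"

```text
time_s: 16.03
eef_pos: [586.6, 142.8, 226.5]
ee_rot: [-0.005, 0.226, 0.974, 0.006]
force: [-0.4, 0.7, -0.4]
grip_width: 0.8
```

```bash
python3 st.py
python3 - <<'E'
from h import *
T=optics.capture("top")["img"];S=optics.capture("side")["img"]
A=cv2.resize(T[180:350,190:320],None,fx=3,fy=3,interpolation=2);B=cv2.resize(S[150:290,170:350],None,fx=2.2,fy=2.2,interpolation=2)
o=np.zeros((510,790,3),np.uint8);o[:,:390]=A;o[:B.shape[0],392:392+B.shape[1]]=B
cv2.imwrite("pics/c4.png",o)
E
```

```text
16.0333 [586.64 142.77 226.54] yaw_y 63.912400918132846 F [-0.37  0.74 -0.41] M [-0.006  0.033 -0.003] g 0.8 q [ 0.04  0.49  1.25  0.01  1.41 -1.08]
tau6 [0.021 0.038 0.403 0.006]
```

View pics/c4.png

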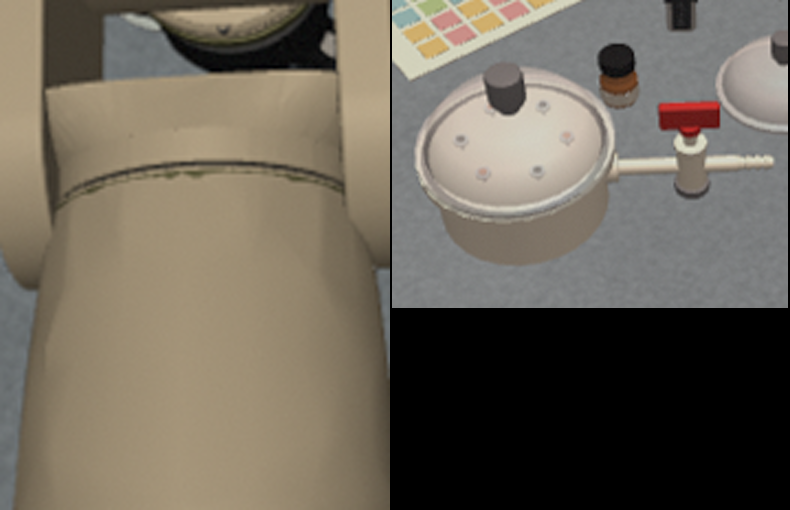

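Request:
play_rows --pt "-33 17 0 0 0 0 0.7" --pt "-33 17 0 0 0 0 0.7" --pt "-33 17 0 0 0 0 0.7" --pt "-28 15 0 0 0 0 0.7" --pt "0 0 0 0 0 0 0.7"

```text
time_s: 16.55
eef_pos: [451.0, 208.6, 212.8]
ee_rot: [-0.015, 0.228, 0.974, 0.003]
force: [0.4, 0.1, -0.3]
grip_width: 0.852
```

Request:
play_rows --pt "0 0 0 0 0 0 0.7"

```text
time_s: 16.63
eef_pos: [449.7, 208.9, 211.5]
ee_rot: [-0.016, 0.227, 0.974, 0.002]
force: [-0.3, -0.1, -0.3]
grip_width: 0.852
```

```bash
python3 st.py
```

```text
16.6333 [449.73 208.94 211.55] yaw_y 63.74948424803574 F [-0.28 -0.08 -0.28] M [-0.029 -0.003  0.012] g 0.852 q [ 0.19  0.28  1.6   0.02  1.29 -0.93]
tau6 [1.177 0.115 0.157 0.074]
```

```bash
cat >> st.py <<'E'
from scipy.spatial.transform import Rotation as R
z=R.from_quat([*q[1:],q[0]]).as_matrix()[:,2];print("tilt fix rotvec",np.cross(z,[0,0,-1]).round(3))
E
python3 st.py|tail -1
```

```text
tilt fix rotvec [-0.011 -0.03  -0.   ]
```

Request:
play_rows --pt "7 2 -15 -0.01 -0.03 0 0.7" --pt "0 0 -20 0 0 0 0.7" --pt "0 0 -20 0 0 0 0.7" --pt "0 0 -10 0 0 0 0.7" --pt "0 0 0 0 0 0 0.7"

```text
time_s: 17.05
eef_pos: [457.7, 209.3, 139.1]
ee_rot: [-0.002, 0.228, 0.974, -0.001]
force: [0.1, 0.3, -0.3]
grip_width: 0.85
```

```bash
python3 st.py
python3 - <<'E'
from h import *
S=optics.capture("side")["img"]
cv2.imwrite("pics/c5.png",cv2.resize(S[110:270,140:330],None,fx=3.5,fy=3.5,interpolation=2))
E
```

```text
17.05 [457.67 209.27 139.1 ] yaw_y 63.66940785061246 F [ 0.09  0.27 -0.32] M [-0.032  0.008  0.008] g 0.85 q [ 0.2   0.36  1.69  0.    1.1  -0.92]
tau6 [ 0.248  0.009 -0.357  0.009]
tilt fix rotvec [ 0.    -0.004  0.   ]
```

View pics/c5.png

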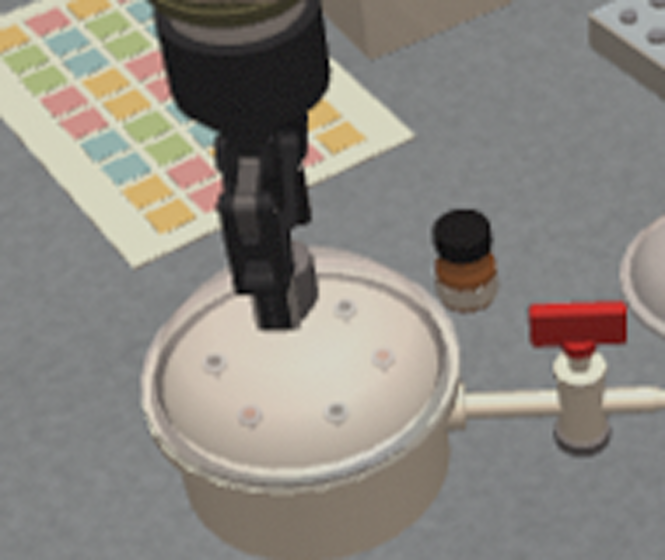

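Request:
play_rows --pt "0 1 -10 0 0 0 0.7" --pt "0 0 0 0 0 0 0.2" --pt "0 0 0 0 0 0 0" --pt "0 0 0 0 0 0 -0.1" --pt "0 0 0 0 0 0 -0.2" --grip_force 40

```text
time_s: 17.52
eef_pos: [459.6, 209.6, 129.8]
ee_rot: [-0.001, 0.228, 0.974, -0.0]
force: [0.1, -0.6, -1.1]
grip_width: 0.398
```

Request:
play_rows --pt "0 0 0 0 0 0 -0.35" --pt "0 0 0 0 0 0 -0.6" --pt "0 0 0 0 0 0 -0.6"

```text
time_s: 17.77
eef_pos: [459.6, 209.7, 130.1]
ee_rot: [-0.001, 0.228, 0.974, -0.0]
force: [-1.0, -0.1, -3.6]
grip_width: 0.363
```

```bash
python3 st.py
```

```text
17.7667 [459.58 209.65 130.13] yaw_y 63.592335273974214 F [-1.01 -0.15 -3.63] M [ 0.017 -0.011 -0.008] g 0.363 q [ 0.2   0.38  1.69  0.    1.07 -0.91]
tau6 [-0.03  -0.004  0.022 -0.   ]
tilt fix rotvec [ 0.    -0.002  0.   ]
```

Request:
play_rows --pt "0 0 0 0 0 0 -1" --pt "0 0 4 0 0 0 -1" --pt "0 0 6 0 0 0 -1" --pt "0 0 10 0 0 0 -1" --pt "0 0 0 0 0 0 -1" --grip_force 60

```text
time_s: 18.18
eef_pos: [459.2, 209.7, 151.7]
ee_rot: [-0.001, 0.228, 0.974, -0.0]
force: [0.1, 0.2, -2.1]
grip_width: 0.355
```

```bash
python3 st.py
```

```text
18.1833 [459.23 209.74 151.7 ] yaw_y 63.59996846512712 F [ 0.1   0.17 -2.11] M [ 0.009 -0.032  0.06 ] g 0.355 q [ 0.2   0.35  1.67  0.    1.13 -0.91]
tau6 [ 0.03  -0.001  0.399 -0.   ]
tilt fix rotvec [ 0.    -0.003  0.   ]
```

Request:
play_rows --pt "0 0 15 0 0 0 -1" --pt "0 0 20 0 0 0 -1" --pt "0 -10 15 0 0 0 -1" --pt "0 -20 0 0 0 0 -1" --pt "0 -28 0 0 0 0 -1"

```text
time_s: 18.6
eef_pos: [458.5, 153.6, 205.6]
ee_rot: [-0.001, 0.226, 0.974, 0.0]
force: [0.5, -1.1, -3.2]
grip_width: 0.353
```

Request:
play_rows --pt "0 -30 0 0 0 0 -1" --pt "0 -30 0 0 0 0 -1" --pt "0 -30 0 0 0 0 -1" --pt "0 -30 0 0 0 0 -1" --pt "0 -30 0 0 0 0 -1"

```text
time_s: 19.02
eef_pos: [457.6, -1.7, 208.2]
ee_rot: [0.002, 0.224, 0.975, 0.001]
force: [0.3, 0.2, -2.9]
grip_width: 0.357
```

```bash
python3 st.py
```

```text
19.0167 [457.55  -1.72 208.25] yaw_y 64.14133424979059 F [ 0.3   0.2  -2.87] M [-0.009 -0.03  -0.008] g 0.357 q [-0.26  0.18  1.73  0.    1.23 -1.38]
tau6 [ 5.576 -0.023  0.131  1.103]
tilt fix rotvec [-0.001  0.004  0.   ]
```

Request:
play_rows --pt "0 -30 0 0 0 0 -1" --pt "0 -30 0 0 0 0 -1" --pt "0 -30 0 0 0 0 -1" --pt "0 -30 0 0 0 0 -1" --pt "0 -30 0 0 0 0 -1"

```text
time_s: 19.43
eef_pos: [456.1, -159.3, 210.3]
ee_rot: [0.003, 0.224, 0.975, 0.001]
force: [1.5, 0.3, -4.2]
grip_width: 0.359
```

Request:
play_rows --pt "1 -28 0 0 0 0 -1" --pt "1 -22 0 0 0 0 -1" --pt "1 -12 -5 0 0 0 -1" --pt "0 0 0 0 0 0 -1" --pt "0 0 0 0 0 0 -1"

```text
time_s: 19.85
eef_pos: [458.0, -229.3, 205.6]
ee_rot: [0.004, 0.227, 0.974, -0.0]
force: [-0.4, 0.1, -3.5]
grip_width: 0.355
```

```bash
python3 st.py
python3 - <<'E'
from h import *
S=optics.capture("side")["img"]
cv2.imwrite("pics/c6.png",S[100:480,150:600])
E
```

```text
19.85 [ 458.02 -229.31  205.56] yaw_y 63.75895902851059 F [-0.35  0.05 -3.52] M [ 0.06  -0.033 -0.025] g 0.355 q [-0.7   0.3   1.58  0.    1.25 -1.81]
tau6 [-1.265 -0.082 -0.084 -0.074]
tilt fix rotvec [0.002 0.008 0.   ]
```

View pics/c6.png

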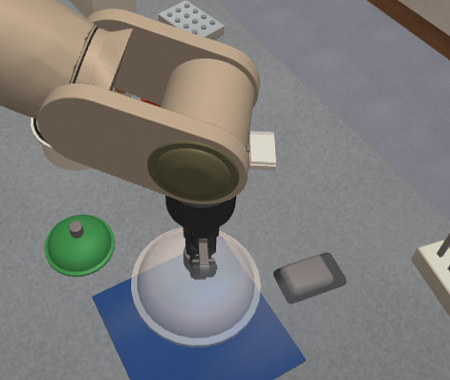

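Request:
play_rows --pt "2 1 -20 0 0.008 0 -1" --pt "0 0 -28 0 0 0 -1" --pt "0 0 -30 0 0 0 -1" --pt "0 0 -28 0 0 0 -1" --pt "0 0 -10 0 0 0 -1"

```text
time_s: 20.32
eef_pos: [462.2, -222.2, 89.5]
ee_rot: [0.004, 0.223, 0.975, -0.002]
force: [-0.6, -0.5, -3.5]
grip_width: 0.357
```

Request:
play_rows --pt "0 0 -5 0 0 0 -1" --pt "0 0 0 0 0 0 -1"

```text
time_s: 20.48
eef_pos: [461.5, -218.9, 82.3]
ee_rot: [0.002, 0.222, 0.975, -0.001]
force: [0.3, -0.3, -3.8]
grip_width: 0.352
```

```bash
python3 st.py
```

```text
20.4833 [ 461.51 -218.94   82.3 ] yaw_y 64.33814644531725 F [ 0.26 -0.32 -3.8 ] M [ 0.077 -0.003 -0.029] g 0.352 q [-0.67  0.45  1.72 -0.    0.96 -1.8 ]
tau6 [-0.238 -0.003 -0.292 -0.003]
tilt fix rotvec [0.003 0.004 0.   ]
```

Request:
play_rows --pt "0 -4 -5 0.003 0.004 0 -1" --pt "0 -3 -5 0 0 0 -1" --pt "0 0 -4 0 0 0 -1" --pt "0 0 -2 0 0 0 -1" --pt "0 0 0 0 0 0 -1"

```text
time_s: 20.9
eef_pos: [463.5, -226.5, 68.2]
ee_rot: [0.002, 0.221, 0.975, -0.001]
force: [0.4, 0.2, -4.1]
grip_width: 0.356
```

```bash
python3 st.py
```

```text
20.9 [ 463.45 -226.5    68.21] yaw_y 64.44944277298592 F [ 0.44  0.18 -4.1 ] M [0.037 0.078 0.004] g 0.356 q [-0.68  0.48  1.72 -0.    0.93 -1.81]
tau6 [ 0.001 -0.002 -0.098 -0.006]
tilt fix rotvec [0.003 0.004 0.   ]
```

Request:
play_rows --pt "0 0 -4 0.003 0.004 0 -1" --pt "0 0 -3 0 0 0 -1" --pt "0 0 0 0 0 0 -1"

```text
time_s: 21.15
eef_pos: [463.8, -226.9, 61.2]
ee_rot: [0.0, 0.221, 0.975, -0.0]
force: [-0.7, 0.5, -3.4]
grip_width: 0.355
```

```bash
python3 st.py
```

```text
21.15 [ 463.76 -226.88   61.25] yaw_y 64.42809771244649 F [-0.71  0.52 -3.39] M [ 0.006  0.008 -0.044] g 0.355 q [-0.68  0.5   1.72 -0.    0.92 -1.81]
tau6 [-0.033 -0.002 -0.101  0.   ]
tilt fix rotvec [0.001 0.001 0.   ]
```

Request:
play_rows --pt "0 0 -1.5 0 0 0 -1" --pt "0 0 0 0 0 0 -1"

```text
time_s: 21.32
eef_pos: [463.8, -226.9, 59.6]
ee_rot: [0.0, 0.221, 0.975, -0.0]
force: [-0.9, 0.7, -3.5]
grip_width: 0.357
```

```bash
python3 st.py
```

```text
21.3167 [ 463.76 -226.89   59.56] yaw_y 64.42500835310605 F [-0.95  0.7  -3.51] M [-0.014 -0.033 -0.017] g 0.357 q [-0.68  0.5   1.72 -0.    0.92 -1.81]
tau6 [-0.028 -0.002 -0.068  0.   ]
tilt fix rotvec [0.001 0.001 0.   ]
```

Request:
play_rows --pt "0 0 -1 0 0 0 -1" --pt "0 0 0 0 0 0 -1"

```text
time_s: 21.48
eef_pos: [464.1, -227.0, 59.4]
ee_rot: [0.001, 0.221, 0.975, -0.001]
force: [0.7, 0.2, -2.7]
grip_width: 0.357
```

```bash
python3 st.py|head -1
```

```text
21.4833 [ 464.08 -227.03   59.38] yaw_y 64.43399861681584 F [ 0.73  0.23 -2.72] M [0.025 0.072 0.087] g 0.357 q [-0.68  0.5   1.72 -0.    0.92 -1.81]
```

Request:
play_rows --pt "0 0 -1 0 0 0 -1" --pt "0 0 0 0 0 0 -1"

```text
time_s: 21.65
eef_pos: [464.4, -227.2, 59.4]
ee_rot: [0.001, 0.221, 0.975, -0.001]
force: [0.1, -0.6, -3.4]
grip_width: 0.355
```

```bash
python3 st.py|head -1
```

```text
21.65 [ 464.38 -227.16   59.35] yaw_y 64.44502571658293 F [ 0.07 -0.65 -3.43] M [0.047 0.133 0.051] g 0.355 q [-0.68  0.5   1.72 -0.    0.92 -1.81]
```

Request:
play_rows --pt "0 0 0 0 0 0 -0.2" --pt "0 0 0 0 0 0 0" --pt "0 0 0 0 0 0 0.3" --pt "0 0 0 0 0 0 0.7" --pt "0 0 0 0 0 0 0.7"

```text
time_s: 22.07
eef_pos: [465.1, -227.8, 60.0]
ee_rot: [0.003, 0.221, 0.975, -0.002]
force: [0.4, 0.4, -0.5]
grip_width: 0.851
```

Request:
play_rows --pt "0 0 10 0 0 0 0.7" --pt "0 0 30 0 0 0 0.7" --pt "0 0 38 0 0 0 0.7" --pt "0 0 38 0 0 0 0.7" --pt "0 0 20 0 0 0 0.7"

```text
time_s: 22.48
eef_pos: [462.1, -225.5, 199.4]
ee_rot: [-0.002, 0.221, 0.975, 0.001]
force: [0.4, -0.1, -0.2]
grip_width: 0.851
```

Request:
play_rows --pt "-30 35 10 0 0 0 0.7" --pt "-30 40 0 0 0 0 0.7" --pt "-30 40 0 0 0 0 0.7" --pt "-20 40 0 0 0 0 0.7" --pt "0 40 0 0 0 0 0.7"

```text
time_s: 22.9
eef_pos: [362.6, -49.3, 215.3]
ee_rot: [0.006, 0.225, 0.974, -0.003]
force: [1.0, 0.2, 0.5]
grip_width: 0.847
```

Request:
play_rows --pt "0 30 0 0 0 0 0.7" --pt "0 0 0 0 0 0 0.7" --pt "0 0 0 0 0 0 0.7"

```text
time_s: 23.15
eef_pos: [360.3, -12.6, 218.1]
ee_rot: [0.008, 0.223, 0.975, -0.003]
force: [0.6, -0.3, 0.1]
grip_width: 0.848
```

```bash
python3 st.py|head -1
python3 - <<'E'
from h import *
for n in("top","side"):
    c=optics.capture(n);cv2.imwrite(f"pics/{n}9.png",c["img"])
T=cv2.imread("pics/top9.png");S=cv2.imread("pics/side9.png")
cv2.imwrite("pics/c7.png",np.vstack([cv2.resize(T[80:400,190:560],(555,480))[:, :],]))
o=np.hstack([cv2.resize(T[90:390,180:560],(400,316)),cv2.resize(S[150:480,150:530],(400,347))[:316]])
cv2.imwrite("pics/c7.png",cv2.resize(T,(800,600)) if 0 else o)
E
```

```text
23.15 [360.28 -12.65 218.08] yaw_y 64.26960720550588 F [ 0.65 -0.32  0.09] M [0.035 0.012 0.025] g 0.848 q [-0.36 -0.06  1.96 -0.    1.22 -1.48]
```

View pics/top9.png

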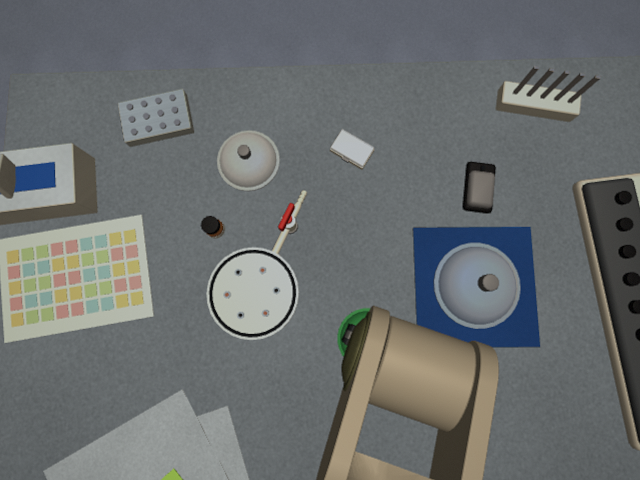

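View pics/side9.png

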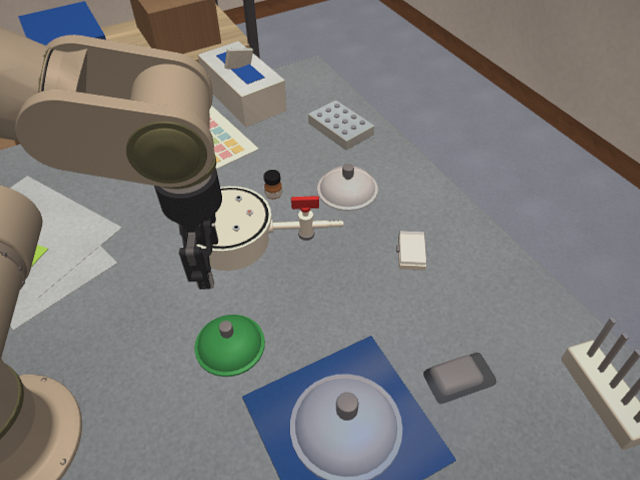

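The final views show the lid upright at (477,285) in the top picture, well inside the mat. The key lies along the tube at (287,216), and the jar, box and mouse are unmoved. I'll check the key angle, then hand in.

Run:
```python
from m import *
c=max(cv2.findContours(mt,0,1)[0],key=cv2.contourArea)
w=np.array([onz(T,u,v,112)[:2] for v,u in zip(*np.nonzero(mt))]);d=np.linalg.svd(w-w.mean(0))[2][0]
print("key dir",np.degrees(np.arctan2(d[1],d[0]))%180-180,"(tube -26.7)")
a=cv2.imread("pics/top0.png");b=T["img"]
for n,(x,y,X,Y) in dict(jar=(195,208,230,245),box=(325,122,380,172),mouse=(455,155,505,220)).items(): print(n,cv2.absdiff(a[y:Y,x:X],b[y:Y,x:X]).mean())
ctrl.finish_job()
```

```text
red [286.40740741 216.58201058] [278 203  16  28 189] [305.02064897 202.55162242] [291 196  28  16 339]
key dir -25.552842711537295 (tube -26.7)
jar 3.8828828828828827
box 5.4147878787878785
mouse 4.033435897435897
the job is handed in; nothing more can be done
```

The cock is open, the lid is on the mat, and the job is handed in at about 23 s of the 70 s allowed.

- **Freeing the cock:** I rocked the key through 8 bound strokes, backing off each time at about 0.5 to 0.6 N m. It broke free on the 9th stroke, counter-clockwise, where the torque fell to about 0.1 N m. I then turned it to the end stop, unwound it and let go. The highest torque I read was 0.60 N m against the 0.7 limit. I only read it between moves, so a brief higher peak could have gone unseen.
- **Moving the lid:** I lifted it by the knob only after the cock was open, and set it down on the mat with almost no contact force.

**Last checks:**
- **Key:** it measures -25.6° and the side tube about -26.7°, in line within measuring error.
- **Lid:** it stands upright near the middle of the mat, wholly on it.
- **Bystanders:** the jar, stub box and mouse look unmoved. Comparing before and after pictures around them gave small differences of 4 to 5 grey levels, which I put down to noise; I took no baseline.
- **Robot:** it is clear of everything.

No check failed. An early estimate of the tube's direction from the key's outline was about 3° off the fit to the tube itself, so I used the tube fit.

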